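# Comb loose sample tubes into the grooves of a loading tray

### The arm

A 6-joint arm with a two-finger parallel gripper is mounted at the origin on the work surface. World frame = base frame: x ahead of the robot, y to its left, z up, the work surface at z = 0. Lengths are in m, angles in rad, forces in N, time in s.
With the tool pointing down it reaches from about 0.3 to 0.875 m from the base axis. Payload 6.4 kg.
Tool frame: the origin (TCP) lies at the very end of the fingers, on their centre line; the grasp point (between the pads) lies 19 mm behind it; z points along the fingers, y is the line along which they close (so a half turn about z gives the same grasp; the last joint's range is limited). The gripper opens to 85 mm and grips with 20 to 120 N. Pads are 22 mm wide; open, the fingers measure 114 mm over their backs; the gripper's body (76 mm by 85 mm) begins 54 mm behind the grasp point. The pads swing forward as they close: fully open they stand 13 mm farther back than shut.
Start: joints at [-1.344, 0.181, 1.607, -0, 1.354, -0.206], TCP at [0.241, -0.522, 0.231] pointing down, gripper open.
Joint ranges: [-2.99, 2.99], [-0.89, 2.07], [0.3, 2.58], [-1.14, 4.28], [0, 2.63], [-3.12, 3.12]. Speed limits (rad/s): [2.57, 2.57, 3.01, 3.14, 3.14, 3.14].

### API

Orientations are given as a unit quaternion [w, x, y, z].
In Python, from bench import ctrl, camera, calibration, order, outline_of gives the robot as it stands.
- The arm moves only by the tool move_arm, never from a script. Its argument "series" is a list that holds one entry, the list of rows, each a list of 5 numbers: the opening, from 0 (shut) to 1 (fully open), then the shift along the tool's x, y, z in mm, then the turn about the tool's z in rad. A call has exactly 10 rows; each row is the pose to reach, as a shift and turn from the pose commanded when the call began, along the tool's axes at that moment; what a row does not reach only later rows make up. A row lasts 1/12 s, in which the tool goes at most 41.7 mm and 7.16 degrees, less where a joint would pass 70% of its speed; a pose out of reach is approached as far as the arm can. A call with a gripper value outside its range is refused whole. The fingers move at their own pace and stop on an object; the grip force is fixed at half the most. Time passes only in rows, so rows that repeat a pose let the fingers close, or fill a call up. It gives the time, the measured TCP pose, the force, the opening and the grip force at its end, in the units of the state.
- ctrl.get_obs(): the state, without advancing time (a new reading comes with each control period).
- camera(name): name is "scene" or "top"; returns (picture, depth): 384x512x3 uint8, blue, green, red; 384x512 float32, m along the optical axis (not along the pixel's ray), 0 where there is no reading.
- calibration(name): a dict with "intrinsics" (3x3 intrinsics, pixels), "rvec" (rotation vector, rad) and "tvec" (3), from world to camera coordinates, as OpenCV has them. Camera axes: x right, y down, z forward; pixel columns grow to the right and rows downward; lengths in m; the calibration is good to about 2 mm. A picture is of the moment at which its call begins. calibration takes no time and is no camera call.
- order.hand_in(): hands the job in; it is judged then, once.
Trained networks look in the newest picture that a camera, given by its name, has taken for a name from the list of things; names that differ only in an ending like _2 or _b are one class to them, and where a whole thing is asked for, a point or a joint stands for the part that bears it (a point fixed in the world has none). Each returns a list of dicts, best first, with "conf" (0 to 1); they miss things now and then, are a little off and sometimes report something else, mostly with a low value. They report only what shows in the picture. A call takes as long as a camera call. They do not tell look-alikes from the thing itself.
- outline_of(target, camera): "region" (384x512 bool, what is visible of it) and "bbox" ([centre column, centre row, width, height] in pixels, round what is visible of it).
The state is a dict: "time_s": time; "q": joint angles; "dq": joint speeds; "joint_efforts": joint torques, N m; "eef_pos": TCP position; "eef_rot": TCP orientation; "wrist_force": force on the tool from outside, world axes, zero at the start; "torque": the same for the moment, N m; "opening": opening from 0.0 (shut) to 1.0 (fully open); "grasp_force": force on a finger pad.
Only numpy, scipy, OpenCV 4.12 (cv2) and the standard library are available. Lean on these libraries where they do the work, as an engineer would, in place of code of your own. Each camera call takes 0.05 s, during which the arm holds its last target. There are 200 camera calls.

### The job

Take the rake from its stand, set its two skids down on the tray's rails at the plain end behind the loose tubes, and comb the tubes along as far as the last groove, keeping the skids resting lightly on the rails all the way, so that every tube settles into a groove parallel to the others. Then stand the rake back on its stand and let go. Do it gently: never press the rake hard on the tray or the tubes, do not touch the tubes with the gripper, and leave everything else on the bench where it is.

Things in the scene. Friction and masses are not known exactly. Their poses are not given: they have to be found in the camera images.
- tray: Fixed level white plastic tray, 118 mm in its x, 300 mm in its y; origin at the centre of its underside, z up. Between two aluminium side rails runs a trough 90 mm wide (x -45 to 45). Plain floor from y = -144 to 38 mm, grooves from 38 mm on; end walls 6 mm thick, 28 mm high, centred at y = -147 and 147. The loose tubes lie on the plain floor, none within 30 mm of the wall at y = -147.
- tray_grooves (a point): Middle of the five grooves at the height of the crests between them: 20 mm above the tray's underside, as is the plain floor, at tray y = 86 mm. The grooves run along x, are 16 mm wide, 14 mm deep, centred at tray y = 46, 66, 86, 106 and 126, with 4 mm ridges between. Each takes one tube, which then lies 1 mm below the crests, so the rake passes over it. Axes as the tray's.
- tray_rails (a point): Nominal middle of the two rails at their tops, 30 mm above the tray's underside, over its origin. Each rail is 14 mm wide (x 45 to 59 and -59 to -45) and 300 mm long with a flat top. The rails are rigid but out of true: both slope alike along y about the middle, so their ends stand up to 2 mm higher or lower than nominal; the slope is not measured and must be followed by feel.
- rake_grip (a point): Centre of the rake's grey handle block: 36 mm along x, 18 mm thick along y, 50 mm tall; take it from above across the 18 mm. The rake (about 0.16 kg) starts upright on its stand. Axes: x along the row of teeth, y the combing direction (it works either way round), z up. The undersides of the skids are 62 mm below this point.
- rake_foot (a point): Midway between the rake's two skids at their undersides; axes as the handle's. The skids (12 mm in x, 30 mm in y, centred at x = -52 and 52) ride on the tray's rails. Seven steel teeth, 6 mm thick, in a row along x from -37 to 37 at y = 0, reach 7 mm lower than the skids, nominally 3 mm clear of the tray's floor and crests.
- stand_top (a point): Centre of the rake's fixed dark steel stand (130 by 50 mm) at the level of its two block tops, 22 mm above the bench. The skids rest on the blocks, 16 mm wide in x (centred at x = -52 and 52) and 46 mm long in y; between them it is open for the teeth. The rake starts centred on this point, axes along the stand's.
- tube0_center (a point): Centre of a loose capped sample tube, 13 mm thick, 75 mm long with round ends, about 12 g, lying level; x runs along the tube. It starts askew (up to 0.3 rad from the grooves) on the tray's plain floor, its centre 6.5 mm above it. A seated tube's centre lies 7.5 mm below the crests.
- tube1_center (a point): Centre of a loose capped sample tube, 13 mm thick, 75 mm long with round ends, about 12 g, lying level; x runs along the tube. It starts askew (up to 0.3 rad from the grooves) on the tray's plain floor, its centre 6.5 mm above it. A seated tube's centre lies 7.5 mm below the crests.
- tube2_center (a point): Centre of a loose capped sample tube, 13 mm thick, 75 mm long with round ends, about 12 g, lying level; x runs along the tube. It starts askew (up to 0.3 rad from the grooves) on the tray's plain floor, its centre 6.5 mm above it. A seated tube's centre lies 7.5 mm below the crests.
- tube3_center (a point): Centre of a loose capped sample tube, 13 mm thick, 75 mm long with round ends, about 12 g, lying level; x runs along the tube. It starts askew (up to 0.3 rad from the grooves) on the tray's plain floor, its centre 6.5 mm above it. A seated tube's centre lies 7.5 mm below the crests.
- beaker: Bystander: small glass beaker, 56 mm wide, 60 mm tall; loose, to be left alone; origin at the centre of its underside.
- reagent: Bystander: white bottle, 60 mm wide, 120 mm tall; loose, to be left alone; origin at the centre of its underside.
- jar: Bystander: small jar, 52 mm wide, 50 mm tall; loose, to be left alone; origin at the centre of its underside.
- marker: Bystander: black marker pen, 130 mm long in its y, 13 mm high; loose, to be left alone; origin at the centre of its underside.
- clamp: Bystander: small grey block weight with a knob, 50 by 35 mm, 42 mm tall; loose, to be left alone; origin at the centre of its underside.
- gloves: Bystander: cardboard box, 120 by 230 mm, 75 mm tall; loose, to be left alone; origin at the centre of its underside.
Mind the look-alikes: they are no part of the job. What is shaped like the part that bears tube2_center but black or green is not meant.

How it is judged:
On the way, in this order (a step that is already met when the one before it is completed fails the run):
1. the rake is lifted off its stand (z of rake_foot in the frame of stand_top above 0.02 m), for 0.1 s.
2. the skids rest lightly on the rails at the plain end, teeth behind the tubes (contact force between rake and tray above 0.3 N and y of rake_foot in the frame of tray between -0.15 and -0.1 m), for 0.2 s.
3. they still rest lightly on the rails in the middle of the plain floor (contact force between rake and tray above 0.3 N and y of rake_foot in the frame of tray between -0.06 and 0 m), for 0.2 s.
4. they still rest lightly over the first grooves (contact force between rake and tray above 0.3 N and y of rake_foot in the frame of tray between 0.03 and 0.075 m), for 0.2 s.
5. they still rest lightly over the last groove (contact force between rake and tray above 0.3 N and y of rake_foot in the frame of tray between 0.108 and 0.142 m), for 0.2 s.
At the end, for the whole second after the job is handed in: All four tubes lie at rest in the tray's grooves (centres 8 to 16.5 mm above its underside, within 0.08 rad of the grooves), and the rake stands released and at rest on its stand, within 0.08 rad of upright, 15 mm of the middle and 4 mm of its height (z of tube0_center in the frame of tray between 0.008 and 0.0165 m and y of tube0_center in the frame of tray between 0.04 and 0.134 m and angle between the x axis of each of tube0_center, tube1_center, tube2_center, tube3_center and the x axis of tray, either way round below 0.08 rad and linear speed of each of tube0, tube1, tube2, tube3, rake below 0.02 m/s and z of tube1_center in the frame of tray between 0.008 and 0.0165 m and y of tube1_center in the frame of tray between 0.04 and 0.134 m and z of tube2_center in the frame of tray between 0.008 and 0.0165 m and y of tube2_center in the frame of tray between 0.04 and 0.134 m and z of tube3_center in the frame of tray between 0.008 and 0.0165 m and y of tube3_center in the frame of tray between 0.04 and 0.134 m and horizontal distance between rake_foot and stand_top below 0.015 m and z of rake_foot in the frame of stand_top between -0.004 and 0.004 m and angle between rake's own z axis and vertical below 0.08 rad); the robot touches nothing.
It fails at once if the rake is pressed on the tray with more than 18 N (contact force between rake and tray above 18 N).
It fails at once if a tube is pressed by the rake with more than 12 N (contact force between rake and tube0 above 12 N or contact force between rake and tube1 above 12 N or contact force between rake and tube2 above 12 N or contact force between rake and tube3 above 12 N).
It fails at once if the gripper touches a tube (contact force between the fingers and tube0 above 0.5 N or contact force between the fingers and tube1 above 0.5 N or contact force between the fingers and tube2 above 0.5 N or contact force between the fingers and tube3 above 0.5 N).
It fails at once if a tube leaves the tray (z of any of tube0_center, tube1_center, tube2_center, tube3_center in the frame of tray above 0.06 m or height (world z) of any of tube0_center, tube1_center, tube2_center, tube3_center below 0.007 m).
It fails at once if something else on the bench is moved by more than 15 mm (distance of any of beaker, reagent, jar, marker, clamp, gloves from where it was at the start of the episode above 0.015 m).
It also fails if it takes over 69 s, if anything falls off the work surface, if the arm or the gripper's body presses on something with over 40 N, if the wrist force passes 120 N, or if a joint passes its speed limit or range.

## Working session

There is one attempt and no reset: what is moved stays moved. The work goes in short steps, Python scripts to look and compute and a tool call to move; the robot and the scene stay as the last step left them, time stands still between calls to the robot, and variables do not carry over. Pictures are saved under pics/ and viewed, at most 10 in all, crops included, and the job is handed in when it is done.

Besides the shell and the picture viewer there is one more tool, called after "Request:" by a JSON object that holds its "api" and its "payload". move_arm: Moves the arm, as the interface text tells. Its arguments: {"type":"object","properties":{"series":{"type":"array","items":{"type":"array","items":{"type":"array","items":{"type":"number"}}}}},"required":["series"]}

```bash
mkdir -p pics; ls
python3 - <<'E'
from bench import ctrl,camera,calibration,outline_of
import cv2,numpy as np
o=ctrl.get_obs();print(o)
for n in("scene","top"):
    p,d=camera(n);cv2.imwrite(f"pics/{n}0.png",p);np.save(f"pics/{n}d.npy",d)
    c=calibration(n);R=cv2.Rodrigues(np.array(c["rvec"]))[0];print(n,c["intrinsics"],"campos",-R.T@np.array(c["tvec"]).ravel())
    for t in("tray","rake_grip","stand_top","tube0_center","marker","clamp","gloves","jar","beaker","reagent"):
        for r in outline_of(t,n)[:6]:
            print(t,round(r["conf"],2),np.round(r["bbox"],1), r["region"].sum())
E
```

```text
pics
{'time_s': 0.0, 'q': array([-1.34430655e+00,  1.81550446e-01,  1.60797756e+00, -6.75718295e-07,
        1.35380599e+00, -2.06301393e-01]), 'dq': array([-0.00116512,  0.00092808,  0.00132055, -0.00115303,  0.00056549,
        0.00046292]), 'joint_efforts': array([-4.20895685e-04, -4.44872117e+01, -3.51337016e+01, -2.07390467e-04,
        9.38427314e-03,  2.68297491e-06]), 'eef_pos': array([ 0.24104968, -0.52143975,  0.23039358]), 'eef_rot': array([-8.70622289e-04,  9.76677313e-01,  2.14710662e-01, -9.11841480e-06]), 'wrist_force': array([-0.09153272,  0.53643259, -0.64263155]), 'torque': array([-0.00146363,  0.0245944 , -0.00328854]), 'grasp_force': 0.0, 'opening': 1.0010046658787992}
scene [[374.04459867   0.         252.73397114]
 [  0.         374.04459867 193.17365847]
 [  0.           0.           1.        ]] campos [ 1.22225953 -0.8483478   0.97125009]
tray 0.83 [238.2 208.3  82.7  60.4] 1904
rake_grip 0.5 [295.6 144.1  19.2  20.8] 169
rake_grip 0.2 [333.4 201.8  23.2  32.1] 447
stand_top 0.76 [292.1 154.2  28.4  13.5] 198
stand_top 0.19 [320.7 186.4  16.2  21.5] 232
tube0
[... 352 characters left out ...]
8  10.9   7.4] 27
reagent 0.82 [335.2 201.8  26.4  30.3] 444
top [[402.99403874   0.         260.02533174]
 [  0.         402.99403874 190.85695949]
 [  0.           0.           1.        ]] campos [ 0.4056886  -0.08523433  1.17621799]
tray 0.57 [273.  209.4 105.7  56.1] 3904
rake_grip 0.94 [127.5 228.6  19.9  40.6] 369
stand_top 0.67 [131.8 227.5  17.8  47. ] 464
marker 0.56 [232.9 150.6  37.7  17.5] 180
clamp 0.78 [176.2 265.2  19.2  16.4] 247
gloves 0.96 [432.3 228.8  95.6  54.1] 4076
gloves 0.75 [196.7 114.1  20.7  31.7] 486
jar 0.22 [267.6 206.3   9.   22.3] 97
beaker 0.78 [177.  147.8  27.2  21.9] 382
beaker 0.66 [127.2 229.4  21.5  42.6] 376
reagent 0.68 [196.2 114.3  22.7  28.7] 489
```

Run:
```python
import cv2
s=cv2.imread("pics/scene0.png");t=cv2.imread("pics/top0.png")
cv2.imwrite("pics/t_crop.png",cv2.resize(t[90:300,90:490],None,fx=2,fy=2,interpolation=cv2.INTER_CUBIC))
cv2.imwrite("pics/s_crop.png",cv2.resize(s[110:310,60:360],None,fx=2.6,fy=2.6,interpolation=cv2.INTER_CUBIC))
```

```text
(no output)
```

View pics/t_crop.png

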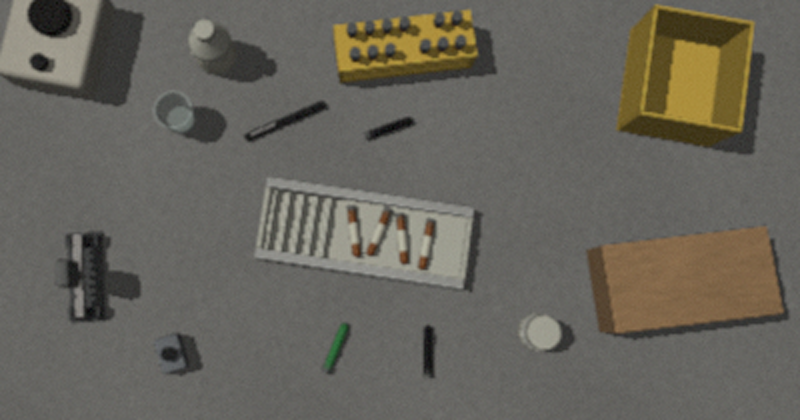

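View pics/s_crop.png

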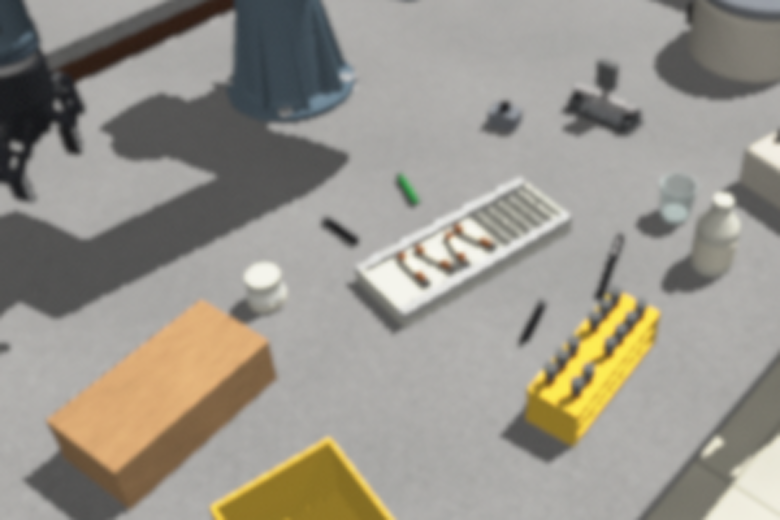

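The top view shows the rake on its stand at full-image px (132,228). The tray spans about (218–327, 180–235), with its grooves at the left end and four brown-and-white tubes on the plain floor at right (267–303, 205–212). The scene view agrees. Next I measure the tray and rake in both views.

```bash
cat > h.py <<'E'
import numpy as np,cv2
from bench import ctrl,camera,calibration,outline_of
from scipy.spatial.transform import Rotation as Ro
def cal(n):
    c=calibration(n);return np.array(c["intrinsics"]),cv2.Rodrigues(np.array(c["rvec"]))[0],np.array(c["tvec"]).ravel()
def cloud(n,d):
    K,R,t=cal(n);v,u=np.mgrid[:d.shape[0],:d.shape[1]]
    P=np.stack([(u-K[0,2])/K[0,0]*d,(v-K[1,2])/K[1,1]*d,d],-1);return (P-t)@R
def onplane(n,u,v,z):
    K,R,t=cal(n);r=R.T@np.linalg.solve(K,[u,v,1.]);c=-R.T@t;return c+r*(z-c[2])/r[2]
def proj(n,P):
    K,R,t=cal(n);return cv2.projectPoints(np.array(P,float),cv2.Rodrigues(R)[0],t,K,None)[0].reshape(-1,2)
E
python3 - <<'E'
from h import *
print(Ro.from_quat(np.roll(ctrl.get_obs()["eef_rot"],-1)).as_matrix().round(3))
for n in("top","scene"):
    p=cv2.imread(f"pics/{n}0.png");W=cloud(n,np.load(f"pics/{n}d.npy"))
    print(n)
    b=(np.abs(W[...,2])<.05)
    # tray zone
    m=(W[...,0]>.24)&(W[...,0]<.5)&(W[...,1]>-.32)&(W[...,1]<.06)
    bg=m&(np.abs(W[...,2])<.01);print("bench z",np.median(W[bg][:,2]),W[bg][:,2].std())
    t=m&(W[...,2]>.015)&(W[...,2]<.045)&(p.min(-1)>110)
    nc,l,st,_=cv2.connectedComponentsWithStats(t.astype(np.uint8));k=1+st[1:,4].argmax();t=l==k
    print("tray z pct",np.percentile(W[t][:,2],[5,25,50,75,95]),"rect",cv2.minAreaRect((W[t][:,:2]*1000).astype(np.float32)))
    r=(W[...,0]>.2)&(W[...,0]<.4)&(W[...,1]>.18)&(W[...,1]<.38)
    for lo,hi in((.012,.06),(.095,.13)):
        q=r&(W[...,2]>lo)&(W[...,2]<hi)
        nc,l,st,_=cv2.connectedComponentsWithStats(q.astype(np.uint8));k=1+st[1:,4].argmax();q=l==k
        print("rake",lo,q.sum(),W[q].mean(0).round(4),np.percentile(W[q][:,2],[5,50,95]).round(4),cv2.minAreaRect((W[q][:,:2]*1000).astype(np.float32)))
t=cv2.imread("pics/top0.png")
a=cv2.resize(t[170:245,210:335],None,fx=6,fy=6,interpolation=cv2.INTER_LANCZOS4)
b=cv2.resize(t[200:260,110:160],None,fx=7,fy=7,interpolation=cv2.INTER_LANCZOS4)
cv2.imwrite("pics/tray6.png",a)
s=cv2.imread("pics/scene0.png")[130:170,270:325]
c=cv2.resize(s,None,fx=7,fy=7,interpolation=cv2.INTER_LANCZOS4)
h=np.zeros((420,350+385,3),np.uint8);h[:,:350]=b;h[:280,350:]=c
cv2.imwrite("pics/rake7.png",h)
E
```

```text
[[ 0.908  0.419  0.   ]
 [ 0.419 -0.908  0.   ]
 [ 0.    -0.    -1.   ]]
top
bench z -0.0005364136892006592 0.0023929862926250875
tray z pct [0.01698107 0.0198953  0.0257072  0.0295106  0.0326369 ] rect ((475.7404479980469, -112.00093078613281), (299.7066650390625, 52.05107879638672), 88.81370544433594)
rake 0.012 1 [0.3788 0.1818 0.0248] [0.0248 0.0248 0.0248] ((378.8456115722656, 181.7925567626953), (0.0, 0.0), 0.0)Traceback (most recent call last):
  File "<stdin>", line 16, in <module>
ValueError: attempt to get argmax of an empty sequence
```

Run:
```python
from h import *
for n,pts in(("top",dict(rake=(125,228),stand=(136,228),tray=(273,208),clamp=(176,265),beaker=(177,147),reagent=(196,114),gloves=(432,229),jar=(361,256))),("scene",dict(rake=(295,138),tray=(238,208)))):
    p=cv2.imread(f"pics/{n}0.png");W=cloud(n,np.load(f"pics/{n}d.npy"))
    for k,(u,v) in pts.items(): print(n,k,W[v,u].round(3))
K,R,t=cal("top");print(R.round(3))
t=cv2.imread("pics/top0.png")
a=cv2.resize(t[170:245,210:335],None,fx=6,fy=6,interpolation=cv2.INTER_LANCZOS4)
b=cv2.resize(t[200:260,110:160],None,fx=7,fy=7,interpolation=cv2.INTER_LANCZOS4)
cv2.imwrite("pics/tray6.png",a)
s=cv2.imread("pics/scene0.png")[130:170,270:325]
c=cv2.resize(s,None,fx=7,fy=7,interpolation=cv2.INTER_LANCZOS4)
h=np.zeros((420,350+385,3),np.uint8);h[:,:350]=b;h[:280,350:]=c
cv2.imwrite("pics/rake7.png",h)
```

```text
top rake [0.467 0.279 0.097]
top stand [0.472 0.279 0.001]
top tray [ 0.521 -0.12   0.023]
top clamp [0.365 0.153 0.039]
top beaker [0.71  0.161 0.007]
top reagent [0.782 0.091 0.091]
top gloves [ 0.451 -0.549  0.076]
top jar [ 0.381 -0.36   0.047]
scene rake [0.484 0.28  0.097]
scene tray [ 0.544 -0.143  0.032]
[[-0.017 -1.    -0.004]
 [-0.99   0.018 -0.142]
 [ 0.142  0.001 -0.99 ]]
```

View pics/tray6.png

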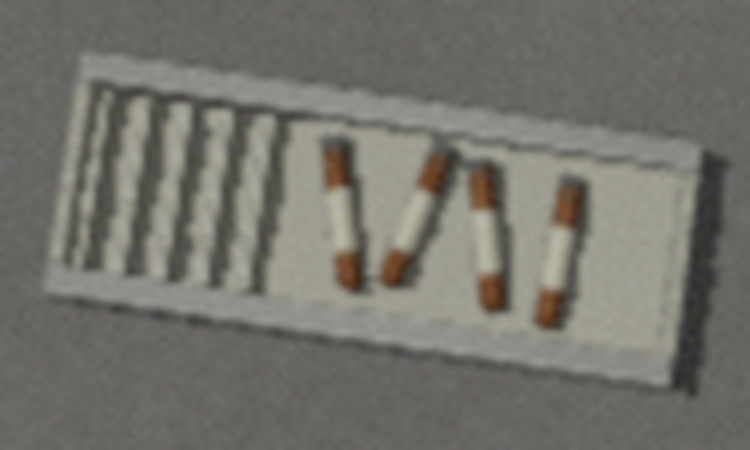

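View pics/rake7.png

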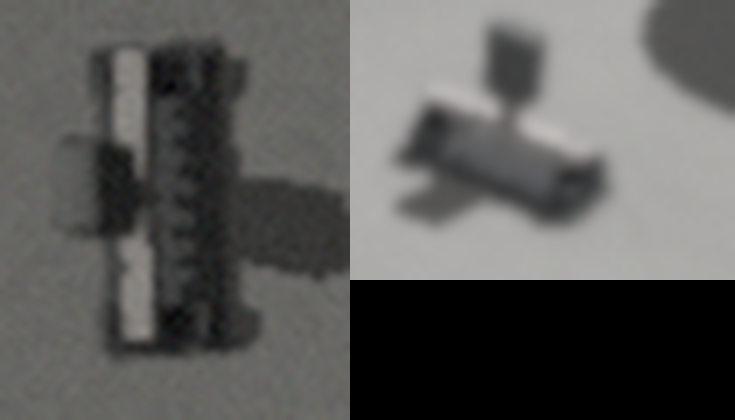

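The tray crop shows the four brown/white tubes at crop px (342,215), (413,217), (488,237) and (560,253), all clear of the plain end wall at x≈690. Its rail corners are at about (82,52), (702,145), (672,385) and (45,290). The rake crop shows the handle at (52–135, 135–237), with the cross bar almost along world x.

```bash
cat > fit.py <<'E'
from h import *
from scipy.optimize import minimize
def box(c,yaw,sx,sy,z0,z1):
    R=Ro.from_euler('z',yaw).as_matrix()[:2,:2];xy=np.array([[-1,-1],[1,-1],[1,1],[-1,1]])/2*[sx,sy]@R.T+c
    return np.vstack([np.c_[xy,np.full(4,z)] for z in(z0,z1)])
def sil(n,P,S=8):
    h=cv2.convexHull(((proj(n,P)+.5)*S).astype(np.float32));m=np.zeros((384*S,512*S),np.uint8)
    cv2.fillConvexPoly(m,np.round(h*16).astype(np.int32),255,shift=4);return cv2.resize(m,(512,384),interpolation=cv2.INTER_AREA)/255.
E
python3 - <<'E'
from fit import *
M={}
for n in("top","scene"):
    g=cv2.imread(f"pics/{n}0.png").min(-1).astype(float)
    W=cloud(n,np.load(f"pics/{n}d.npy"))
    hull=sil(n,box([.524,-.125],-.11,.16,.34,0,.04))>.5
    o=[r for r in outline_of("tray",n)] if 0 else None
    bg=np.median(g[(np.abs(W[...,2])<.006)&hull]);
    t=((g>bg+35)&hull).astype(np.uint8);
    nc,l,st,_=cv2.connectedComponentsWithStats(t);t=(l==1+st[1:,4].argmax()).astype(np.uint8)
    h=cv2.convexHull(np.argwhere(t)[:,::-1].astype(np.int32));m=np.zeros((384,512),np.uint8);cv2.fillConvexPoly(m,h,1)
    M[n]=m;print(n,bg,m.sum())
    # handle top
    q=(W[...,0]>.42)&(W[...,0]<.53)&(W[...,1]>.22)&(W[...,1]<.33)
    for lo,hi in((.085,.1),(.1,.104),(.104,.12)):
        a=W[q&(W[...,2]>lo)&(W[...,2]<hi)];print("handle",lo,len(a),a.mean(0).round(4),a.min(0).round(4),a.max(0).round(4)) if len(a) else 0
for use in(("top",),("scene",),("top","scene")):
    f=lambda p:sum(np.abs(sil(n,box(p[:2],p[2],.118,.3,0,.03),4)-M[n]).sum() for n in use)
    r=minimize(f,[.524,-.125,-.11],method="Nelder-Mead",options=dict(initial_simplex=[[.524,-.125,-.11],[.53,-.125,-.11],[.524,-.119,-.11],[.524,-.125,-.07]],maxiter=80))
    print(use,r.x.round(4),r.fun)
E
```

```text
top 98.0 3462
handle 0.085 22 [0.4705 0.2781 0.0923] [0.4562 0.275  0.0855] [0.4891 0.2806 0.0995]
handle 0.1 26 [0.4752 0.2843 0.1026] [0.456  0.2767 0.1001] [0.4907 0.2958 0.104 ]
handle 0.104 70 [0.4721 0.286  0.1065] [0.456  0.2768 0.1044] [0.4904 0.2952 0.1106]
scene 169.0 1824
handle 0.085 26 [0.4738 0.2804 0.093 ] [0.4526 0.2729 0.085 ] [0.4888 0.2971 0.0997]
handle 0.1 10 [0.4743 0.2826 0.1022] [0.4587 0.276  0.1008] [0.4872 0.2955 0.1037]
handle 0.104 19 [0.4702 0.2839 0.1072] [0.4545 0.2752 0.1041] [0.4885 0.2949 0.1103]
('top',) [ 0.5256 -0.1179 -0.1707] 946.078431372549
('scene',) [ 0.5039 -0.0981 -0.1633] 374.8039215686274
('top', 'scene') [ 0.5125 -0.1133 -0.134 ] 1385.3999999999999
```

Run:
```python
from fit import *
C=(np.array([[82,52],[702,145],[672,387],[45,291]])+.5)/6-.5+[210,170]
P=np.array([onplane("top",u,v,.03) for u,v in C]);print(P.round(4),"centre",P.mean(0).round(4),[round(float(np.linalg.norm(P[i]-P[(i+1)%4])),4) for i in range(4)])
for a,b in((0,1),(3,2)): d=P[a]-P[b];print("yaw",np.arctan2(-d[0],d[1]))
M={}
for n in("top","scene"):
    g=cv2.imread(f"pics/{n}0.png").min(-1).astype(float)
    hull=sil(n,box([.524,-.12],-.15,.15,.33,0,.03))>.5;W=cloud(n,np.load(f"pics/{n}d.npy"))
    ring=hull&~(sil(n,box([.524,-.12],-.15,.13,.31,0,.03))>.5)
    bg=np.median(g[ring]);inn=sil(n,box([.524,-.12],-.15,.09,.28,.02,.03))>.5
    print(n,"bg",bg,np.percentile(g[ring],[5,95]),np.percentile(g[inn],[5,50,95]))
    t=((g>bg+22)&hull).astype(np.uint8)
    nc,l,st,_=cv2.connectedComponentsWithStats(t);t=(l==1+st[1:,4].argmax()).astype(np.uint8)
    h=cv2.convexHull(np.argwhere(t)[:,::-1].astype(np.int32));m=np.zeros((384,512),np.uint8);cv2.fillConvexPoly(m,h,1);M[n]=m;print(m.sum())
for use in(("top",),("scene",),("top","scene")):
    f=lambda p:sum(np.abs(sil(n,box(p[:2],p[2],.118,.3,0,.03),4)-M[n]).sum() for n in use)
    r=minimize(f,[.524,-.12,-.15],method="Nelder-Mead",options=dict(initial_simplex=[[.524,-.12,-.15],[.53,-.12,-.15],[.524,-.114,-.15],[.524,-.12,-.12]],maxiter=90))
    print(use,r.x.round(4),r.fun)
s=cv2.imread("pics/scene0.png")
x=r.x
for n,im in(("top",cv2.imread("pics/top0.png")),("scene",s)):
    u0,v0,u1,v1=(210,170,335,245) if n=="top" else (190,170,290,245)
    a=cv2.resize(im[v0:v1,u0:u1],None,fx=6,fy=6,interpolation=cv2.INTER_LANCZOS4)
    for z in(0,.03):
        q=(proj(n,box(x[:2],x[2],.118,.3,z,z)[:4])-[u0,v0]+.5)*6;cv2.polylines(a,[q.astype(np.int32)],True,(0,0,255) if z else (255,0,0),1)
    cv2.imwrite(f"pics/fit_{n}.png",a)
a=cv2.imread("pics/fit_top.png");b=cv2.imread("pics/fit_scene.png");
h=np.zeros((600,800,3),np.uint8);a=cv2.resize(a,None,fx=.6,fy=.6);b=cv2.resize(b,None,fx=.66,fy=.66);h[:a.shape[0],:a.shape[1]]=a;h[275:275+b.shape[0],:b.shape[1]]=b
cv2.imwrite("pics/fit.png",h)
```

```text
[[ 0.609   0.0217  0.03  ]
 [ 0.5585 -0.2746  0.03  ]
 [ 0.4437 -0.2558  0.03  ]
 [ 0.4942  0.0397  0.03  ]] centre [ 0.5263 -0.1173  0.03  ] [0.3006, 0.1163, 0.2998, 0.1162]
yaw -0.16875357243941455
yaw -0.1692808616872552
top bg 98.0 [ 76. 102.] [ 57. 136. 148.]
4366
scene bg 169.0 [ 98.2 180. ] [109. 174. 236.]
1890
('top',) [ 0.5288 -0.1157 -0.1675] 88.96470588235294
('scene',) [ 0.5066 -0.0993 -0.1386] 313.9098039215686
('top', 'scene') [ 0.5278 -0.115  -0.1718] 785.0274509803922
```

View pics/fit.png

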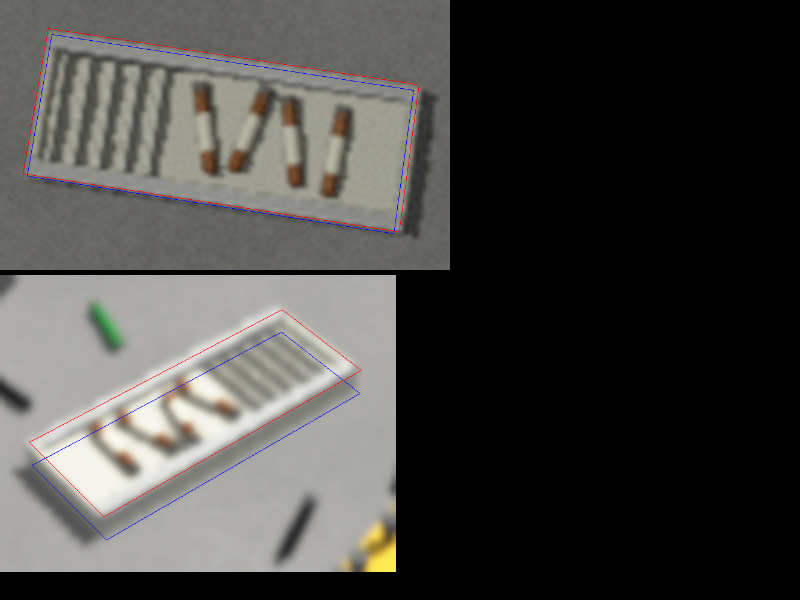

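The red top outline (z=30 mm) sits on the tray's rim in both views, so the height checks. Tray centre is (0.527,-0.1165) and its yaw is -0.169. The rake handle centre is (0.472,0.2855) with its top at about 0.108. Now moving.

Request:
{"api": "move_arm", "payload": {"series": [[[1,12,-14,0,0.04],[1,36,-42,0,0.1],[1,63,-73,0,0.17],[1,91,-105,0,0.24],[1,119,-138,0,0.31],[1,147,-170,0,0.37],[1,175,-203,0,0.412],[1,203,-235,0,0.412],[1,230,-267,0,0.412],[1,250,-290,0,0.412]]]}}

```text
time_s: 1.93
eef_pos: [0.3466, -0.1516, 0.2315]
eef_rot: [0.0, 1.0, 0.01, 0.0]
wrist_force: [0.9, 0.4, -0.1]
opening: 0.999
grasp_force: 0.0
```

```bash
cat > to.py <<'E'
import sys
from h import *
# usage: to.py x y z yaw -> shift from measured pose
o=ctrl.get_obs();R=Ro.from_quat(np.roll(o["eef_rot"],-1)).as_matrix();x,y,z,w=map(float,sys.argv[1:5])
psi=np.arctan2(R[1,0],R[0,0]);print("pos",o["eef_pos"].round(4),"psi",round(psi,4),"t",round(o["time_s"],2),"tilt",R[:,2].round(4),"F",o["wrist_force"].round(2),"q6",o["q"].round(2))
print("shift mm",((R.T@(np.array([x,y,z])-o["eef_pos"]))*1000).round(1),"turn",round(psi-w,4))
E
python3 to.py .472 .2855 .15 .02
```

```text
pos [ 0.3466 -0.1516  0.2315] psi 0.0207 t 1.93 tilt [ 9.e-04 -3.e-04 -1.e+00] F [ 0.91  0.4  -0.05] q6 [-0.73 -0.3   2.06  0.    1.38  0.82]
shift mm [ 134.4 -434.5   81.5] turn 0.0007
```

Request:
{"api": "move_arm", "payload": {"series": [[[1,7,-22,4,0],[1,19,-60,12,0],[1,31,-100,20,0],[1,43,-139,28,0],[1,55,-178,36,0],[1,67,-217,44,0],[1,79,-256,52,0],[1,91,-295,60,0],[1,103,-334,64,0],[1,114,-368,68,0]]]}}

```text
time_s: 2.77
eef_pos: [0.4528, 0.2192, 0.1629]
eef_rot: [-0.0, 1.0, 0.011, 0.0]
wrist_force: [1.1, -1.2, -0.4]
opening: 1.0
grasp_force: 0.0
```

```bash
python3 to.py .472 .2855 .145 .02
```

```text
pos [0.4528 0.2192 0.1629] psi 0.0219 t 2.77 tilt [ 1.e-04  2.e-04 -1.e+00] F [ 1.11 -1.2  -0.42] q6 [0.21 0.09 1.85 0.   1.2  1.76]
shift mm [ 20.6 -65.9  17.9] turn 0.0019
```

Request:
{"api": "move_arm", "payload": {"series": [[[1,5,-15,4,0],[1,12,-38,10,0],[1,18,-58,16,0],[1,20,-66,18,0],[1,20.5,-67,18,0],[1,20.5,-67,18,0],[1,20.5,-67,18,0],[1,20.5,-67,18,0],[1,20.5,-67,18,0],[1,20.5,-67,18,0]]]}}

```text
time_s: 3.6
eef_pos: [0.4721, 0.2832, 0.1457]
eef_rot: [-0.0, 1.0, 0.01, 0.0]
wrist_force: [0.1, -0.5, 0.1]
opening: 0.998
grasp_force: 0.0
```

```bash
python3 to.py .472 .2855 .067 .02
python3 - <<'E'
from h import *
p,d=camera("top");W=cloud("top",d);q,e=camera("scene")
u=proj("top",[[.472,.2855,.109]])[0];v=proj("scene",[[.472,.2855,.109]])[0];print(u,v)
a=cv2.resize(p[190:270,90:170],None,fx=5,fy=5);b=cv2.resize(q[100:180,255:335],None,fx=5,fy=5)
cv2.imwrite("pics/pre.png",np.hstack([a,b]))
E
```

```text
pos [0.4721 0.2832 0.1457] psi 0.0198 t 3.6 tilt [ 6.e-04  1.e-04 -1.e+00] F [ 0.12 -0.5   0.07] q6 [ 0.32  0.22  1.75 -0.    1.18  1.88]
shift mm [-0.1 -2.3 78.7] turn -0.0002
[120.97534127 225.86527942] [293.59591305 133.94861815]
```

View pics/pre.png

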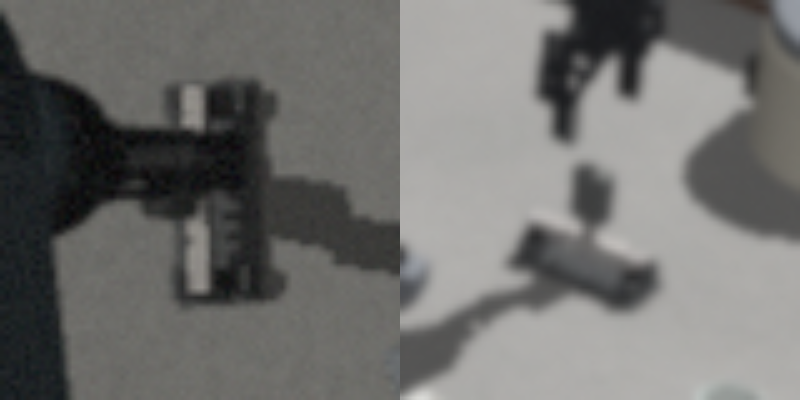

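The gripper is centred over the handle in the scene view (fingers at (565,135) and (628,95), handle top at (592,165)). The top view agrees once parallax is allowed for. Descending and gripping.

Request:
{"api": "move_arm", "payload": {"series": [[[1,0,-2.2,10,0],[1,0,-2.2,24,0],[1,0,-2.2,38,0],[1,0,-2.2,52,0],[1,0,-2.2,64,0],[1,0,-2.2,72,0],[1,0,-2.2,77,0],[1,0,-2.2,78.5,0],[1,0,-2.2,78.5,0],[1,0,-2.2,78.5,0]]]}}

```text
time_s: 4.53
eef_pos: [0.4724, 0.2862, 0.0673]
eef_rot: [-0.0, 1.0, 0.01, 0.0]
wrist_force: [0.9, -0.5, 0.6]
opening: 1.0
grasp_force: 0.0
```

Request:
{"api": "move_arm", "payload": {"series": [[[0.5,0,0,0,0],[0.35,0,0,0,0],[0.3,0,0,0,0],[0.25,0,0,0,0],[0.2,0,0,0,0],[0.1,0,0,0,0],[0,0,0,0,0],[0,0,0,0,0],[0,0,0,0,0],[0,0,0,0,0]]]}}

```text
time_s: 5.37
eef_pos: [0.472, 0.2861, 0.0669]
eef_rot: [-0.0, 1.0, 0.01, 0.0]
wrist_force: [-0.3, -0.1, 3.2]
opening: 0.2
grasp_force: 62.1
```

```bash
python3 to.py .472 .2855 .067 .02
```

```text
pos [0.472  0.2861 0.0669] psi 0.0208 t 5.37 tilt [ 2.e-04  2.e-04 -1.e+00] F [-0.31 -0.08  3.19] q6 [0.33 0.34 1.78 0.   1.02 1.88]
shift mm [ 0.   0.6 -0.1] turn 0.0008
```

Request:
{"api": "move_arm", "payload": {"series": [[[0,0,0,-5,0],[0,0,0,-15,0],[0,0,0,-28,0],[0,0,0,-42,0],[0,0,0,-54,0],[0,0,8,-62,0],[0,1,25,-65,0],[0,2,50,-65,0],[0,3,80,-65,0],[0,5,110,-65,0]]]}}

```text
time_s: 6.2
eef_pos: [0.4787, 0.1749, 0.1322]
eef_rot: [0.0, 1.0, 0.011, 0.0]
wrist_force: [0.6, -0.3, -1.0]
opening: 0.2
grasp_force: 61.7
```

Request:
{"api": "move_arm", "payload": {"series": [[[0,1,32,0,0.03],[0,2,65,0,0.07],[0,4,98,0,0.11],[0,6,132,0,0.15],[0,8,166,0,0.19],[0,10,200,0,0.19],[0,12,234,0,0.19],[0,14,268,0,0.19],[0,15,300,0,0.19],[0,16,330,0,0.19]]]}}

```text
time_s: 7.03
eef_pos: [0.5014, -0.1558, 0.1322]
eef_rot: [0.0, 0.996, -0.085, 0.0]
wrist_force: [0.7, 0.7, -2.0]
opening: 0.206
grasp_force: 61.6
```

```bash
python3 to.py .5056 -.2417 .082 -.169
```

```text
pos [ 0.5014 -0.1558  0.1322] psi -0.1699 t 7.03 tilt [-0.e+00 -3.e-04 -1.e+00] F [ 0.67  0.71 -2.  ] q6 [-0.53  0.18  1.82 -0.    1.14  1.21]
shift mm [18.7 83.9 50.2] turn -0.0009
```

Request:
{"api": "move_arm", "payload": {"series": [[[0,3,14,2,0],[0,8,36,8,0],[0,13,60,18,0],[0,17,76,28,0],[0,18.7,83,34,0],[0,18.7,84,37,0],[0,18.7,84,37,0],[0,18.7,84,37,0],[0,18.7,84,37,0],[0,18.7,84,37,0]]]}}

```text
time_s: 7.87
eef_pos: [0.5067, -0.2385, 0.0954]
eef_rot: [0.0, 0.996, -0.084, 0.0]
wrist_force: [0.8, 0.4, -2.0]
opening: 0.204
grasp_force: 61.6
```

```bash
python3 to.py .5056 -.2417 .077 -.169
python3 - <<'E'
from h import *
p,d=camera("top");q,e=camera("scene")
a=cv2.resize(p[165:245,215:335],None,fx=5,fy=5,interpolation=cv2.INTER_CUBIC)[:, :600];b=cv2.resize(q[165:245,185:265],None,fx=5,fy=5,interpolation=cv2.INTER_CUBIC)
cv2.imwrite("pics/tr.png",cv2.resize(np.hstack([a,b]),None,fx=.8,fy=.8))
E
```

```text
pos [ 0.5067 -0.2385  0.0954] psi -0.1679 t 7.87 tilt [ 7.e-04 -3.e-04 -1.e+00] F [ 0.75  0.45 -2.01] q6 [-0.65  0.31  1.75  0.    1.08  1.09]
shift mm [-0.6  3.3 18.4] turn 0.0011
```

View pics/tr.png

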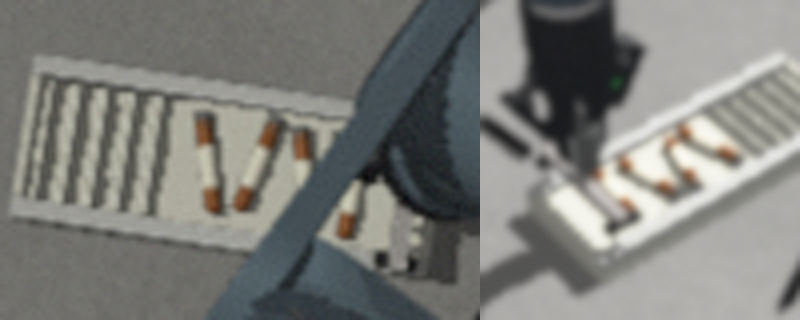

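The scene view shows the rake hovering over the tray's plain end, behind all the tubes, with its ends above the two rails. Descending to just above them.

Request:
{"api": "move_arm", "payload": {"series": [[[0,0,1,2,0],[0,0,2,5,0],[0,-0.6,3,9,0],[0,-0.6,3.3,13,0],[0,-0.6,3.3,16,0],[0,-0.6,3.3,17,0],[0,-0.6,3.3,17,0],[0,-0.6,3.3,17,0],[0,-0.6,3.3,17,0],[0,-0.6,3.3,17,0]]]}}

```text
time_s: 8.8
eef_pos: [0.5054, -0.2426, 0.078]
eef_rot: [0.0, 0.996, -0.084, 0.0]
wrist_force: [0.0, 0.2, -2.5]
opening: 0.203
grasp_force: 61.6
```

Request:
{"api": "move_arm", "payload": {"series": [[[0,0,0,0.1,0],[0,0,0,0.2,0],[0,0,0,0.3,0],[0,0,0,0.4,0],[0,0,0,0.5,0],[0,0,0,0.6,0],[0,0,0,0.7,0],[0,0,0,0.8,0],[0,0,0,0.9,0],[0,0,0,1.0,0]]]}}

```text
time_s: 9.63
eef_pos: [0.5052, -0.2425, 0.0768]
eef_rot: [-0.0, 0.996, -0.085, -0.0]
wrist_force: [-0.1, -0.3, -2.2]
opening: 0.207
grasp_force: 61.6
```

Request:
{"api": "move_arm", "payload": {"series": [[[0,0,0,0.1,0],[0,0,0,0.2,0],[0,0,0,0.3,0],[0,0,0,0.4,0],[0,0,0,0.5,0],[0,0,0,0.6,0],[0,0,0,0.7,0],[0,0,0,0.8,0],[0,0,0,0.9,0],[0,0,0,1.0,0]]]}}

```text
time_s: 10.47
eef_pos: [0.5052, -0.2425, 0.0758]
eef_rot: [-0.0, 0.996, -0.084, -0.0]
wrist_force: [0.1, 0.5, -2.3]
opening: 0.201
grasp_force: 61.6
```

Request:
{"api": "move_arm", "payload": {"series": [[[0,0,0,0.1,0],[0,0,0,0.2,0],[0,0,0,0.3,0],[0,0,0,0.4,0],[0,0,0,0.5,0],[0,0,0,0.5,0],[0,0,0,0.5,0],[0,0,0,0.5,0],[0,0,0,0.5,0],[0,0,0,0.5,0]]]}}

```text
time_s: 11.3
eef_pos: [0.5052, -0.2426, 0.0753]
eef_rot: [0.0, 0.996, -0.085, -0.0]
wrist_force: [-0.2, -0.1, -2.0]
opening: 0.198
grasp_force: 61.6
```

Request:
{"api": "move_arm", "payload": {"series": [[[0,0,0,0.1,0],[0,0,0,0.2,0],[0,0,0,0.3,0],[0,0,0,0.4,0],[0,0,0,0.5,0],[0,0,0,0.6,0],[0,0,0,0.6,0],[0,0,0,0.6,0],[0,0,0,0.6,0],[0,0,0,0.6,0]]]}}

```text
time_s: 12.13
eef_pos: [0.5052, -0.2426, 0.0747]
eef_rot: [0.0, 0.996, -0.085, 0.0]
wrist_force: [-0.2, 0.6, -2.8]
opening: 0.204
grasp_force: 61.6
```

Request:
{"api": "move_arm", "payload": {"series": [[[0,0,0,0.1,0],[0,0,0,0.2,0],[0,0,0,0.3,0],[0,0,0,0.4,0],[0,0,0,0.5,0],[0,0,0,0.5,0],[0,0,0,0.5,0],[0,0,0,0.5,0],[0,0,0,0.5,0],[0,0,0,0.5,0]]]}}

```text
time_s: 12.97
eef_pos: [0.5052, -0.2426, 0.0742]
eef_rot: [0.0, 0.996, -0.084, 0.0]
wrist_force: [-0.8, 0.1, -1.7]
opening: 0.2
grasp_force: 61.6
```

Request:
{"api": "move_arm", "payload": {"series": [[[0,0,0,0.1,0],[0,0,0,0.2,0],[0,0,0,0.3,0],[0,0,0,0.4,0],[0,0,0,0.5,0],[0,0,0,0.5,0],[0,0,0,0.5,0],[0,0,0,0.5,0],[0,0,0,0.5,0],[0,0,0,0.5,0]]]}}

```text
time_s: 13.8
eef_pos: [0.5052, -0.2425, 0.0737]
eef_rot: [-0.0, 0.996, -0.084, -0.0]
wrist_force: [-0.6, 0.6, -1.2]
opening: 0.201
grasp_force: 61.6
```

Request:
{"api": "move_arm", "payload": {"series": [[[0,0,0,0.1,0],[0,0,0,0.2,0],[0,0,0,0.3,0],[0,0,0,0.4,0],[0,0,0,0.5,0],[0,0,0,0.5,0],[0,0,0,0.5,0],[0,0,0,0.5,0],[0,0,0,0.5,0],[0,0,0,0.5,0]]]}}

```text
time_s: 14.63
eef_pos: [0.5053, -0.2427, 0.0734]
eef_rot: [0.0, 0.996, -0.084, 0.0]
wrist_force: [-0.7, -0.0, 3.2]
opening: 0.202
grasp_force: 62.4
```

Request:
{"api": "move_arm", "payload": {"series": [[[0,0,-1,-0.01,0],[0,0,-2.5,-0.02,0],[0,0,-4,-0.04,0],[0,0,-5.5,-0.05,0],[0,0,-7,-0.06,0],[0,0,-8.5,-0.08,0],[0,0,-10,-0.09,0],[0,0,-11.5,-0.11,0],[0,0,-13,-0.12,0],[0,0,-14.5,-0.13,0]]]}}

```text
time_s: 15.47
eef_pos: [0.5079, -0.2284, 0.0736]
eef_rot: [0.0, 0.996, -0.085, 0.0]
wrist_force: [-0.7, -2.2, 5.7]
opening: 0.203
grasp_force: 62.6
```

Request:
{"api": "move_arm", "payload": {"series": [[[0,0,-1.5,-0.01,0],[0,0,-3,-0.03,0],[0,0,-4.5,-0.04,0],[0,0,-6,-0.06,0],[0,0,-7.5,-0.07,0],[0,0,-9,-0.08,0],[0,0,-10.5,-0.1,0],[0,0,-12,-0.11,0],[0,0,-13.5,-0.13,0],[0,0,-15,-0.14,0]]]}}

```text
time_s: 16.3
eef_pos: [0.5104, -0.2136, 0.0738]
eef_rot: [0.0, 0.996, -0.084, 0.0]
wrist_force: [-0.4, -2.6, 5.7]
opening: 0.206
grasp_force: 62.6
```

Request:
{"api": "move_arm", "payload": {"series": [[[0,0,-1.6,-0.05,0],[0,0,-3.2,-0.09,0],[0,0,-4.8,-0.13,0],[0,0,-6.4,-0.15,0],[0,0,-8,-0.17,0],[0,0,-9.6,-0.19,0],[0,0,-11.2,-0.21,0],[0,0,-12.8,-0.23,0],[0,0,-14.4,-0.25,0],[0,0,-16,-0.27,0]]]}}

```text
time_s: 17.13
eef_pos: [0.513, -0.1978, 0.074]
eef_rot: [0.0, 0.996, -0.084, 0.0]
wrist_force: [-0.1, -1.8, 5.3]
opening: 0.206
grasp_force: 62.6
```

Request:
{"api": "move_arm", "payload": {"series": [[[0,0,-1.6,-0.02,0],[0,0,-3.2,-0.03,0],[0,0,-4.8,-0.05,0],[0,0,-6.4,-0.06,0],[0,0,-8,-0.08,0],[0,0,-9.6,-0.1,0],[0,0,-11.2,-0.11,0],[0,0,-12.8,-0.13,0],[0,0,-14.4,-0.14,0],[0,0,-16,-0.16,0]]]}}

```text
time_s: 17.97
eef_pos: [0.5158, -0.182, 0.0742]
eef_rot: [0.0, 0.996, -0.084, 0.0]
wrist_force: [-0.2, -2.2, 5.7]
opening: 0.203
grasp_force: 62.6
```

Request:
{"api": "move_arm", "payload": {"series": [[[0,0,-1.6,-0.03,0],[0,0,-3.2,-0.05,0],[0,0,-4.8,-0.08,0],[0,0,-6.4,-0.1,0],[0,0,-8,-0.12,0],[0,0,-9.6,-0.14,0],[0,0,-11.2,-0.16,0],[0,0,-12.8,-0.18,0],[0,0,-14.4,-0.2,0],[0,0,-16,-0.22,0]]]}}

```text
time_s: 18.8
eef_pos: [0.5185, -0.1662, 0.0744]
eef_rot: [0.0, 0.996, -0.084, 0.0]
wrist_force: [-0.1, -1.8, 4.8]
opening: 0.204
grasp_force: 62.6
```

Request:
{"api": "move_arm", "payload": {"series": [[[0,0,-1.6,-0.02,0],[0,0,-3.2,-0.04,0],[0,0,-4.8,-0.06,0],[0,0,-6.4,-0.08,0],[0,0,-8,-0.1,0],[0,0,-9.6,-0.12,0],[0,0,-11.2,-0.14,0],[0,0,-12.8,-0.15,0],[0,0,-14.4,-0.17,0],[0,0,-16,-0.18,0]]]}}

```text
time_s: 19.63
eef_pos: [0.5211, -0.1505, 0.0746]
eef_rot: [0.0, 0.996, -0.084, 0.0]
wrist_force: [-1.2, -2.5, 5.7]
opening: 0.202
grasp_force: 62.6
```

Request:
{"api": "move_arm", "payload": {"series": [[[0,0,-1.6,-0.03,0],[0,0,-3.2,-0.05,0],[0,0,-4.8,-0.08,0],[0,0,-6.4,-0.1,0],[0,0,-8,-0.12,0],[0,0,-9.6,-0.14,0],[0,0,-11.2,-0.16,0],[0,0,-12.8,-0.18,0],[0,0,-14.4,-0.2,0],[0,0,-16,-0.22,0]]]}}

```text
time_s: 20.47
eef_pos: [0.5238, -0.1347, 0.0748]
eef_rot: [0.0, 0.996, -0.084, 0.0]
wrist_force: [-0.9, -1.9, 6.6]
opening: 0.209
grasp_force: 62.6
```

Request:
{"api": "move_arm", "payload": {"series": [[[0,0,-1.5,-0.02,0],[0,0,-3,-0.04,0],[0,0,-4.5,-0.06,0],[0,0,-6,-0.08,0],[0,0,-7.5,-0.1,0],[0,0,-9,-0.12,0],[0,0,-10.5,-0.14,0],[0,0,-12,-0.16,0],[0,0,-13.5,-0.18,0],[0,0,-15,-0.2,0]]]}}

```text
time_s: 21.3
eef_pos: [0.5263, -0.1199, 0.075]
eef_rot: [0.0, 0.996, -0.084, 0.0]
wrist_force: [0.3, -2.1, 5.0]
opening: 0.202
grasp_force: 62.6
```

Run:
```python
from h import *
q,e=camera("scene");p,d=camera("top")
b=cv2.resize(q[160:250,180:300],None,fx=5,fy=5,interpolation=cv2.INTER_CUBIC)
cv2.imwrite("pics/mid.png",b)
```

```text
(no output)
```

View pics/mid.png

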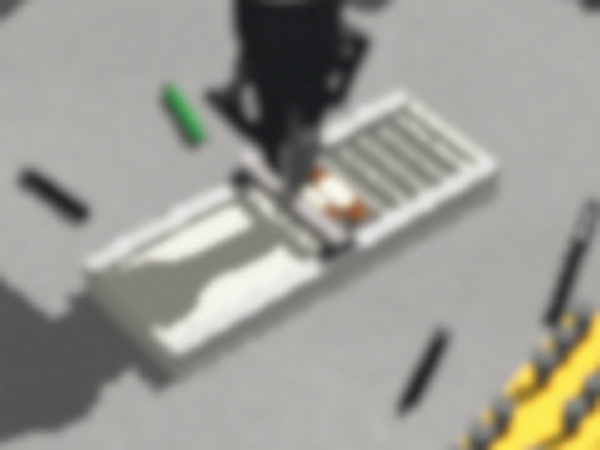

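The tubes are bunched ahead of the rake, at crop px (340,190), just short of the first groove. The skids are on both rails, at (245,180) and (340,245). Continuing.

Request:
{"api": "move_arm", "payload": {"series": [[[0,0,-1.4,-0.02,0],[0,0,-2.8,-0.04,0],[0,0,-4.2,-0.06,0],[0,0,-5.6,-0.08,0],[0,0,-7,-0.09,0],[0,0,-8.4,-0.11,0],[0,0,-9.8,-0.13,0],[0,0,-11.2,-0.15,0],[0,0,-12.6,-0.17,0],[0,0,-14,-0.19,0]]]}}

```text
time_s: 22.23
eef_pos: [0.5287, -0.1061, 0.0752]
eef_rot: [0.0, 0.996, -0.084, 0.0]
wrist_force: [-0.5, -1.9, 6.1]
opening: 0.204
grasp_force: 62.7
```

Request:
{"api": "move_arm", "payload": {"series": [[[0,0,-1.4,-0.02,0],[0,0,-2.8,-0.04,0],[0,0,-4.2,-0.06,0],[0,0,-5.6,-0.08,0],[0,0,-7,-0.09,0],[0,0,-8.4,-0.11,0],[0,0,-9.8,-0.12,0],[0,0,-11.2,-0.14,0],[0,0,-12.6,-0.16,0],[0,0,-14,-0.18,0]]]}}

```text
time_s: 23.07
eef_pos: [0.531, -0.0923, 0.0753]
eef_rot: [0.0, 0.996, -0.084, 0.0]
wrist_force: [-0.4, -1.9, 4.2]
opening: 0.203
grasp_force: 62.6
```

Request:
{"api": "move_arm", "payload": {"series": [[[0,0,-1.4,-0.02,0],[0,0,-2.8,-0.04,0],[0,0,-4.2,-0.06,0],[0,0,-5.6,-0.08,0],[0,0,-7,-0.09,0],[0,0,-8.4,-0.11,0],[0,0,-9.8,-0.12,0],[0,0,-11.2,-0.14,0],[0,0,-12.6,-0.16,0],[0,0,-14,-0.18,0]]]}}

```text
time_s: 23.9
eef_pos: [0.5334, -0.0785, 0.0755]
eef_rot: [0.0, 0.996, -0.084, 0.0]
wrist_force: [-0.7, -2.5, 5.4]
opening: 0.208
grasp_force: 62.6
```

Request:
{"api": "move_arm", "payload": {"series": [[[0,0,-1.4,-0.02,0],[0,0,-2.8,-0.04,0],[0,0,-4.2,-0.06,0],[0,0,-5.6,-0.08,0],[0,0,-7,-0.09,0],[0,0,-8.4,-0.11,0],[0,0,-9.8,-0.12,0],[0,0,-11.2,-0.14,0],[0,0,-12.6,-0.16,0],[0,0,-14,-0.18,0]]]}}

```text
time_s: 24.73
eef_pos: [0.5357, -0.0647, 0.0757]
eef_rot: [0.0, 0.996, -0.084, 0.0]
wrist_force: [-0.4, -1.9, 4.9]
opening: 0.203
grasp_force: 62.7
```

Request:
{"api": "move_arm", "payload": {"series": [[[0,0,-1.4,-0.02,0],[0,0,-2.8,-0.04,0],[0,0,-4.2,-0.06,0],[0,0,-5.6,-0.08,0],[0,0,-7,-0.09,0],[0,0,-8.4,-0.11,0],[0,0,-9.8,-0.12,0],[0,0,-11.2,-0.14,0],[0,0,-12.6,-0.16,0],[0,0,-14,-0.18,0]]]}}

```text
time_s: 25.57
eef_pos: [0.538, -0.0508, 0.0759]
eef_rot: [0.0, 0.996, -0.084, 0.0]
wrist_force: [-0.0, -2.1, 6.1]
opening: 0.203
grasp_force: 62.7
```

Request:
{"api": "move_arm", "payload": {"series": [[[0,0,-1.4,-0.02,0],[0,0,-2.8,-0.04,0],[0,0,-4.2,-0.06,0],[0,0,-5.6,-0.08,0],[0,0,-7,-0.09,0],[0,0,-8.4,-0.11,0],[0,0,-9.8,-0.12,0],[0,0,-11.2,-0.14,0],[0,0,-12.6,-0.16,0],[0,0,-14,-0.18,0]]]}}

```text
time_s: 26.4
eef_pos: [0.5404, -0.037, 0.076]
eef_rot: [0.0, 0.996, -0.084, 0.0]
wrist_force: [-0.5, -2.0, 5.8]
opening: 0.202
grasp_force: 62.7
```

Request:
{"api": "move_arm", "payload": {"series": [[[0,0,-1.4,-0.02,0],[0,0,-2.8,-0.04,0],[0,0,-4.2,-0.06,0],[0,0,-5.6,-0.08,0],[0,0,-7,-0.09,0],[0,0,-8.4,-0.11,0],[0,0,-9.8,-0.12,0],[0,0,-11.2,-0.14,0],[0,0,-12.6,-0.16,0],[0,0,-14,-0.18,0]]]}}

```text
time_s: 27.23
eef_pos: [0.5427, -0.0233, 0.0762]
eef_rot: [0.0, 0.996, -0.084, 0.0]
wrist_force: [0.3, -1.2, 5.7]
opening: 0.207
grasp_force: 62.7
```

Request:
{"api": "move_arm", "payload": {"series": [[[0,0,-1.4,-0.02,0],[0,0,-2.8,-0.04,0],[0,0,-4.2,-0.06,0],[0,0,-5.6,-0.08,0],[0,0,-7,-0.09,0],[0,0,-8.4,-0.11,0],[0,0,-9.8,-0.12,0],[0,0,-11.2,-0.14,0],[0,0,-12.6,-0.16,0],[0,0,-14,-0.18,0]]]}}

```text
time_s: 28.07
eef_pos: [0.545, -0.0094, 0.0764]
eef_rot: [0.0, 0.996, -0.084, 0.0]
wrist_force: [0.6, -1.9, 6.0]
opening: 0.203
grasp_force: 62.7
```

Request:
{"api": "move_arm", "payload": {"series": [[[0,0,-1.4,-0.02,0],[0,0,-2.8,-0.04,0],[0,0,-4.2,-0.06,0],[0,0,-5.6,-0.08,0],[0,0,-7,-0.09,0],[0,0,-8.4,-0.11,0],[0,0,-9.8,-0.12,0],[0,0,-11.2,-0.14,0],[0,0,-12.6,-0.16,0],[0,0,-14,-0.18,0]]]}}

```text
time_s: 28.9
eef_pos: [0.5474, 0.0044, 0.0766]
eef_rot: [0.0, 0.996, -0.084, 0.0]
wrist_force: [-0.4, -2.7, 5.0]
opening: 0.199
grasp_force: 62.7
```

Request:
{"api": "move_arm", "payload": {"series": [[[0,0,-1.2,-0.01,0],[0,0,-2.4,-0.03,0],[0,0,-3.6,-0.04,0],[0,0,-4.8,-0.05,0],[0,0,-6,-0.06,0],[0,0,-6,-0.06,0],[0,0,-6,-0.06,0],[0,0,-6,-0.06,0],[0,0,-6,-0.06,0],[0,0,-6,-0.06,0]]]}}

```text
time_s: 29.73
eef_pos: [0.5484, 0.0105, 0.0766]
eef_rot: [-0.0, 0.996, -0.084, 0.0]
wrist_force: [-0.8, -0.7, 5.3]
opening: 0.205
grasp_force: 62.6
```

Request:
{"api": "move_arm", "payload": {"series": [[[0,0,0,-1,0],[0,0,0,-4,0],[0,0,0,-10,0],[0,0,0,-18,0],[0,0,0,-28,0],[0,0,0,-40,0],[0,0,0,-48,0],[0,0,0,-54,0],[0,0,0,-56,0],[0,0,0,-56,0]]]}}

```text
time_s: 30.57
eef_pos: [0.5489, 0.0102, 0.1334]
eef_rot: [0.0, 0.996, -0.084, 0.001]
wrist_force: [-0.5, -0.3, -2.6]
opening: 0.2
grasp_force: 61.8
```

```bash
python3 to.py .472 .2861 .132 .0208
python3 - <<'E'
from h import *
q,e=camera("scene");p,d=camera("top")
b=cv2.resize(q[160:250,180:300],None,fx=4,fy=4,interpolation=cv2.INTER_CUBIC)
a=cv2.resize(p[165:255,215:320],None,fx=3,fy=4,interpolation=cv2.INTER_CUBIC)
cv2.imwrite("pics/end.png",np.hstack([a,b]))
E
```

```text
pos [0.5489 0.0102 0.1334] psi -0.1692 t 30.57 tilt [ 1.6e-03 -3.0e-04 -1.0e+00] F [-0.46 -0.31 -2.63] q6 [-0.2   0.23  1.76  0.    1.15  1.54]
shift mm [-122.2 -259.     1.2] turn -0.19
```

View pics/end.png

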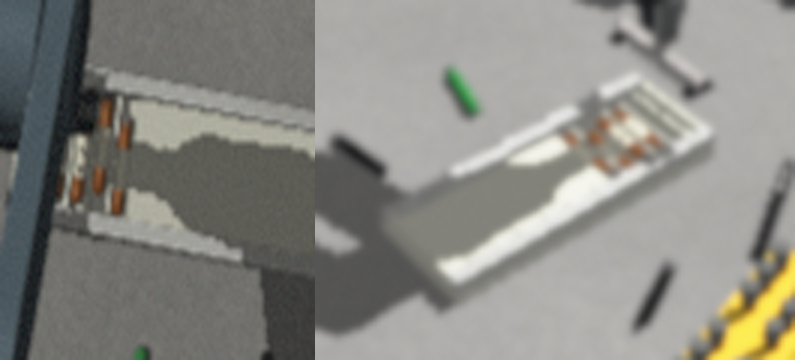

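The tubes look seated in the first grooves, with pairs of brown ends parallel around (575–650, 115–165). Moving to the stand for a clear view.

Request:
{"api": "move_arm", "payload": {"series": [[[0,-8,-16,0,-0.03],[0,-21,-44,0,-0.07],[0,-35,-74,0,-0.11],[0,-50,-105,0,-0.15],[0,-65,-137,0,-0.19],[0,-80,-169,0,-0.19],[0,-95,-201,0,-0.19],[0,-108,-229,0,-0.19],[0,-118,-250,0,-0.19],[0,-122,-259,0,-0.19]]]}}

```text
time_s: 31.5
eef_pos: [0.4699, 0.2888, 0.1316]
eef_rot: [-0.0, 1.0, 0.012, -0.001]
wrist_force: [0.6, -0.5, -2.1]
opening: 0.197
grasp_force: 61.7
```

```bash
python3 to.py .472 .2861 .080 .0208
python3 - <<'E'
from fit import *
q,e=camera("scene");p,d=camera("top");W=cloud("top",d)
b=cv2.resize(q[160:250,180:300],None,fx=4,fy=4,interpolation=cv2.INTER_CUBIC)
a=cv2.resize(p[165:255,210:290],None,fx=4,fy=4,interpolation=cv2.INTER_CUBIC)
cv2.imwrite("pics/end2.png",np.hstack([a,b]))
# tube brown ends -> tray frame
R=Ro.from_euler('z',-.169).as_matrix()
for n,im in(("top",p),("scene",q)):
    hsv=cv2.cvtColor(im,cv2.COLOR_BGR2HSV);m=((hsv[...,0]<15)&(hsv[...,1]>110)).astype(np.uint8)&(sil(n,box([.527,-.1165],-.169,.1,.29,.0,.03))>.5)
    nc,l,st,c=cv2.connectedComponentsWithStats(m.astype(np.uint8))
    for k in range(1,nc):
        if st[k,4]>3:
            w=(onplane(n,*c[k],.0165)-[.527,-.1165,0])@R;print(n,st[k,4],(w*1000).round(1)[:2])
E
```

```text
pos [0.4699 0.2888 0.1316] psi 0.0235 t 31.5 tilt [-1.6e-03  4.0e-04 -1.0e+00] F [ 0.58 -0.5  -2.09] q6 [0.34 0.24 1.75 0.   1.15 1.88]
shift mm [ 2.1  2.8 51.6] turn 0.0027
top 16 [29.2 67. ]
top 16 [ 18.1 106.8]
top 17 [18.8 87. ]
top 19 [15.3 47.2]
top 19 [-30.6 107.2]
top 18 [-21.5  67.1]
top 18 [-30.5  87.1]
top 19 [-34.1  47.2]
```

View pics/end2.png

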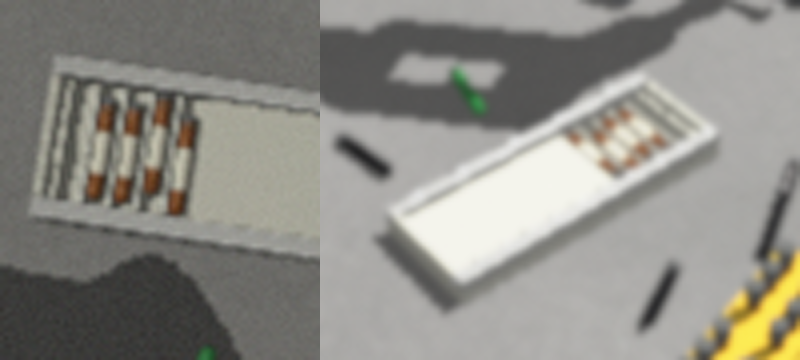

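All four tubes are seated and parallel, at tray y ≈ 47, 67, 87 and 107 mm, and the rest of the trough is empty. Setting the rake back down.

Request:
{"api": "move_arm", "payload": {"series": [[[0,0,0,5,0],[0,0,0,14,0],[0,0,0,25,0],[0,0,0,36,0],[0,0,0,46,0],[0,0,0,53,0],[0,0,0,57,0],[0,0,0,58,0],[0,0,0,58,0],[0,0,0,58,0]]]}}

```text
time_s: 32.43
eef_pos: [0.4721, 0.2863, 0.0748]
eef_rot: [-0.0, 1.0, 0.01, 0.0]
wrist_force: [0.3, 1.5, -1.0]
opening: 0.205
grasp_force: 61.7
```

```bash
python3 to.py .472 .2861 .067 .0208
```

```text
pos [0.4721 0.2863 0.0748] psi 0.0209 t 32.43 tilt [ 7.e-04  2.e-04 -1.e+00] F [ 0.27  1.48 -1.04] q6 [0.33 0.32 1.78 0.   1.04 1.88]
shift mm [-0.1  0.2  7.8] turn 0.0001
```

Request:
{"api": "move_arm", "payload": {"series": [[[0,0,0,1,0],[0,0,0,2.5,0],[0,0,0,4,0],[0,0,0,5.5,0],[0,0,0,6.5,0],[0,0,0,7.1,0],[0,0,0,7.4,0],[0,0,0,7.4,0],[0,0,0,7.4,0],[0,0,0,7.4,0]]]}}

```text
time_s: 33.27
eef_pos: [0.4718, 0.2862, 0.067]
eef_rot: [-0.0, 1.0, 0.01, 0.0]
wrist_force: [-0.5, -0.1, -0.9]
opening: 0.203
grasp_force: 61.8
```

Request:
{"api": "move_arm", "payload": {"series": [[[0,0,0,0.1,0],[0,0,0,0.2,0],[0,0,0,0.3,0],[0,0,0,0.4,0],[0,0,0,0.4,0],[0,0,0,0.4,0],[0,0,0,0.4,0],[0,0,0,0.4,0],[0,0,0,0.4,0],[0,0,0,0.4,0]]]}}

```text
time_s: 34.1
eef_pos: [0.4719, 0.2862, 0.0669]
eef_rot: [-0.0, 1.0, 0.01, 0.0]
wrist_force: [-3.0, -0.1, 5.7]
opening: 0.206
grasp_force: 62.4
```

Seated with a light contact; releasing and retreating upward.

Request:
{"api": "move_arm", "payload": {"series": [[[0.3,0,0,0,0],[0.4,0,0,0,0],[0.6,0,0,0,0],[0.8,0,0,0,0],[1,0,0,0,0],[1,0,0,0,0],[1,0,0,0,0],[1,0,0,0,0],[1,0,0,0,0],[1,0,0,0,0]]]}}

```text
time_s: 34.93
eef_pos: [0.4717, 0.2861, 0.0666]
eef_rot: [0.0, 1.0, 0.01, -0.0]
wrist_force: [0.0, 0.6, 0.5]
opening: 1.0
grasp_force: 0.0
```

Request:
{"api": "move_arm", "payload": {"series": [[[1,0,0,-4,0],[1,0,0,-12,0],[1,0,0,-24,0],[1,0,0,-38,0],[1,0,0,-54,0],[1,0,0,-72,0],[1,0,0,-92,0],[1,0,0,-110,0],[1,0,0,-120,0],[1,0,0,-120,0]]]}}

```text
time_s: 35.77
eef_pos: [0.4736, 0.2868, 0.1904]
eef_rot: [-0.001, 1.0, 0.01, 0.003]
wrist_force: [-0.0, 0.6, 0.1]
opening: 0.998
grasp_force: 0.0
```

Run:
```python
from fit import *
for n in("top","scene"):
    p,d=camera(n);W=cloud(n,d);q=(W[...,0]>.44)&(W[...,0]<.51)&(W[...,1]>.25)&(W[...,1]<.32)&(W[...,2]>.1)&(W[...,2]<.115)
    a=W[q];print(n,len(a),a.mean(0).round(4) if len(a) else 0,a.min(0).round(4),a.max(0).round(4))
    for t in("rake_grip","stand_top"):
        for r in outline_of(t,n)[:2]:print(t,round(r["conf"],2),np.round(r["bbox"],1))
print(ctrl.get_obs()["eef_pos"],ctrl.get_obs()["wrist_force"],ctrl.get_obs()["opening"])
```

```text
top 44 [0.4633 0.2836 0.1054] [0.4559 0.2751 0.1   ] [0.4719 0.2926 0.1098]
rake_grip 0.84 [127.8 230.1  23.3  45. ]
stand_top 0.74 [132.2 226.1  15.9  41.5]
scene 28 [0.4724 0.2805 0.1061] [0.4548 0.2717 0.1006] [0.4907 0.2898 0.1104]
rake_grip 0.64 [295.4 145.6  21.6  26.5]
stand_top 0.63 [291.6 154.2  29.   13.8]
[0.47092402 0.28584502 0.18523126] [0.7255054  0.21471336 0.27159113] 0.9983060288021399
```

Run:
```python
from fit import *
for n,(u0,v0,u1,v1) in dict(scene=(275,130,322,172),top=(112,205,152,255)).items():
    p,d=camera(n);a=cv2.imread(f"pics/{n}0.png")
    f=lambda im:cv2.cvtColor(im,cv2.COLOR_BGR2GRAY).astype(np.float32)
    A,B=f(a),f(p)
    for name,(x0,y0,x1,y1) in dict(all=(u0,v0,u1,v1),handle=(286,130,305,146) if n=="scene" else (116,216,132,238),base=(275,146,322,165) if n=="scene" else (124,205,146,252)).items():
        r=cv2.matchTemplate(cv2.resize(B[y0-4:y1+4,x0-4:x1+4],None,fx=5,fy=5,interpolation=cv2.INTER_CUBIC),cv2.resize(A[y0:y1,x0:x1],None,fx=5,fy=5,interpolation=cv2.INTER_CUBIC),cv2.TM_CCOEFF_NORMED)
        _,s,_,l=cv2.minMaxLoc(r);print(n,name,"score",round(s,3),"shift px",(np.array(l)/5-4).round(1))
    W=cloud(n,d);W0=cloud(n,np.load(f"pics/{n}d.npy"))
    for w in(W0,W):
        q=(w[...,0]>.44)&(w[...,0]<.51)&(w[...,1]>.25)&(w[...,1]<.32)
        for lo,hi in((.06,.08),(.08,.1),(.1,.115)):
            k=w[q&(w[...,2]>lo)&(w[...,2]<hi)];print(n,lo,len(k),k.mean(0).round(4),end=" | ")
        print()
```

```text
scene all score 0.995 shift px [-0.2  0.2]
scene handle score 0.998 shift px [-0.4  0.2]
scene base score 0.992 shift px [-0.2  0.2]
scene 0.06 32 [0.4737 0.28   0.0713] | scene 0.08 33 [0.4731 0.2801 0.091 ] | scene 0.1 29 [0.4716 0.2834 0.1055] | 
scene 0.06 31 [0.4743 0.2778 0.0695] | scene 0.08 36 [0.473  0.2772 0.0897] | scene 0.1 26 [0.4715 0.2816 0.1053] | 
top all score 0.711 shift px [ 0.6 -0.2]
top handle score 0.632 shift px [ 1.4 -4. ]
top base score 0.772 shift px [ 0.6 -0.4]
top 0.06 30 [0.471  0.2797 0.071 ] | top 0.08 32 [0.4712 0.2781 0.0893] | top 0.1 96 [0.4729 0.2855 0.1055] | 
top 0.06 15 [0.4623 0.2776 0.0683] | top 0.08 13 [0.4614 0.2753 0.0894] | top 0.1 39 [0.4621 0.2835 0.1051] |
```

The scene match scores 0.995 with a shift of 0.4 px or less, so the rake is upright and within about 2 mm of where it started. Handing in.

```bash
python3 -c "
from bench import order
print(order.hand_in())"
```

```text
the job is handed in; nothing more can be done
None
```

The job is handed in: the pictures show all four tubes parallel in grooves 1–4, the skids stayed on the rails at about 5–9 N throughout the combing, and the rake stands released on its stand within about 2 mm of its start.

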